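# Press home the loose vial caps on a cross-slide capping press

### The arm

A 6-joint arm with a two-finger parallel gripper is mounted at the origin on the work surface. World frame = base frame: x ahead of the robot, y to its left, z up, the work surface at z = 0. Lengths are in m, angles in rad, forces in N, time in s.
With the tool pointing down it reaches from about 0.3 to 0.775 m from the base axis. Payload 14.6 kg.
Tool frame: the origin (TCP) lies midway between the tips of the shut fingers; the grasp point (between the pads) lies 19 mm behind it (ctrl.pinch_z is the z of the grasp point in the tool frame, in m); z points along the fingers, y is the line along which they close (so a half turn about z gives the same grasp; the last joint's range is limited). The gripper opens to 94 mm and grips with 3 to 60 N. Pads are 16 mm wide; open, the fingers measure 119 mm over their backs; the gripper's body (75 mm by 177 mm) begins 78 mm behind the grasp point.
Start: joints at [1.271, 0.3, 1.521, -0, 1.321, -0.067], TCP at [0.127, 0.535, 0.205] pointing down, gripper open.
Joint ranges: [-3.03, 3.03], [-0.79, 2.21], [0.23, 2.52], [-1.04, 4.18], [0, 3.07], [-2.55, 2.55]. Speed limits (rad/s): [2.22, 2.22, 2.57, 3.14, 3.14, 3.14].

### API

Orientations are given as [roll, pitch, yaw] about the fixed x, y, z axes, in that order (R = Rz(yaw) Ry(pitch) Rx(roll)).
In Python, from station import ctrl, camera, ticket gives the robot as it stands. The module is installed in compiled form; this text tells all that it offers.
- The arm moves only by the shell command python3 -m inch 'ROWS' [FORCE]. ROWS is text: rows parted by semicolons, each of 7 numbers parted by spaces: the opening, from -1 (shut) to 1 (fully open), then the shift along the tool's x, y, z in units of 0.03 m (1.0 is 0.03 m), then the turn, a rotation vector about the tool's x, y, z in units of 10 degrees (1.0 is 10 degrees). In form: grip dx dy dz rx ry rz; .... A call has 1 to 10 rows; each row shifts and turns the commanded pose from where the row before left it, along the tool's axes as they then stand; what a row does not reach is not made up. A row lasts 1/8 s, in which the tool goes at most 62.5 mm and 10.7 degrees, less where a joint would pass 70% of its speed; a pose out of reach is approached as far as the arm can. A call with a number of a shift or a turn outside -1 to 1 is refused whole. A call with a gripper value outside its range is refused whole. The fingers move at their own pace and stop on an object; FORCE is the grip in N (left out, the last holds). Time passes only in rows, so rows that do not move let the fingers close. It gives the time, the measured TCP pose, the force, the opening and the grip force at its end, in the units of the state.
- ctrl.get_obs(): the state, without advancing time (a new reading comes with each control period).
- camera(name): name is "side" or "top"; returns a dict with "img" (400x640x3 uint8, blue, green, red), "range_z" (400x640 float32, m along the optical axis (not along the pixel's ray), 0 where there is no reading), "intrinsics" (3x3 intrinsics, pixels), "view" (4x4, takes a point from world to camera coordinates). Camera axes: x right, y down, z forward; pixel columns grow to the right and rows downward; lengths in m; the calibration is good to about 2 mm. A picture is of the moment at which its call begins.
- ticket.hand_in(): hands the job in; it is judged then, once.
The state is a dict: "time_s": time; "qpos": joint angles; "joint_vel": joint speeds; "tau": joint torques, N m; "ee_pos": TCP position; "eef_rot": TCP orientation; "force": force on the tool from outside, world axes, zero at the start; "moment": the same for the moment, N m; "grip_width": finger opening in m; "grip_force": force on a finger pad.
Only numpy, scipy, OpenCV 4.12 (cv2) and the standard library are available. Lean on these libraries where they do the work, as an engineer would, in place of code of your own. Each camera call takes 0.05 s, during which the arm holds its last target. There are 200 camera calls.

### The job

Two of the six vials in the sliding rack have caps that are only laid on and stand proud of the rest. With the knob at its front, move the rack so that each of the two in turn stands centred under the press, and push the press down firmly but not brutally until that cap is fully home; then draw the rack out to its front stop. Do not touch the vials with the robot, press the shut ones, or disturb the things around.

Things in the scene. Friction and masses are not known exactly. Their poses are not given: they have to be found in the camera images.
- tray_knob (a point): Round upright black plastic knob on the front edge of the tray, 26 mm across and 32 mm tall on a thin steel stem; this point is its centre, 92 mm above the bench, 16 mm below its top and 38 mm above the tray plate. Axes are those of the tray. Held here, the tray moves freely along both slides.
- xslide (a joint): Lower slide of the tray, 0 to 0.12 m: 0 = drawn fully out to the front stop on the robot's side (loading place), growing as the tray is pushed in along the press's own x axis. Stiff: 2.5 N to move it, stays where it is left.
- tray (a joint): Upper, cross slide, -0.05 to 0.05 m: 0 = middle, growing along the press's own y axis (to the left seen from the robot). 2 N to move it, stays where it is left.
- rack_centre (a point): Aluminium plate 175 x 136 mm with a white rack block (78 x 116 mm, top 88 mm above the bench) of 2 rows x 3 holes at 38 mm pitch. This point is the centre of the rack's top face; its x axis points along the lower slide (away from the robot), y along the cross slide. The knob stands 120 mm from the rack's centre on the -x side.
- ram_foot (a point): Centre of the flat underside of the press foot (26 mm disc) at the lower end of the ram, 152 to 167 mm above the bench at rest, above the caps. The ram is fixed in place and only slides straight down.
- ram_knob (a point): Centre of the top face of the black palm knob (43 mm disc) at the upper end of the ram, 128 mm above the foot. Push it straight down: a return spring of 3 to 7 N pushes back up, a loose cap yields at a further 7 to 11 N, then stops dead on the glass when home. Some 20 to 25 N on the knob is firm enough; more than 40 N on a vial breaks it.
- ram (a joint): Travel of the ram, 0 = up (rest), up to 0.04 m down; it springs back up when let go.
- cap_a (a joint): How far the cap of vial a is pushed on: 0 = loose, 10 mm proud; 0.010 m = home.
- cap_b (a joint): The same for vial b.
- open_vial_a_top (a point): Centre of the top face of the loose grey snap cap (24 mm across) of vial a, 86 mm above the vial's underside (144 mm above the bench); 10 mm lower when home.
- open_vial_a: Glass vial a, 23 mm across, standing in one of the rack's six holes with its cap only laid on; origin at the centre of its underside, z up.
- open_vial_b_top (a point): Centre of the top face of the loose grey snap cap (24 mm across) of vial b, 86 mm above the vial's underside (144 mm above the bench); 10 mm lower when home.
- open_vial_b: Glass vial b, 23 mm across, standing in one of the rack's six holes with its cap only laid on; origin at the centre of its underside, z up.
- shut_vial_1: The same vial with its cap already home (76 mm tall in all, top 134 mm above the bench), in another hole of the rack; origin at the centre of its underside.
- shut_vial_2: The same vial with its cap already home (76 mm tall in all, top 134 mm above the bench), in another hole of the rack; origin at the centre of its underside.
- shut_vial_3: The same vial with its cap already home (76 mm tall in all, top 134 mm above the bench), in another hole of the rack; origin at the centre of its underside.
- shut_vial_4: The same vial with its cap already home (76 mm tall in all, top 134 mm above the bench), in another hole of the rack; origin at the centre of its underside.
- press: Hand capping press: grey base plate 375 x 200 mm, steel column 32 mm across standing 105 mm beyond the ram axis and 287 mm tall. Origin at bench height below the ram axis; x points away from the robot along the lower slide, y along the cross slide.
- head: Grey press head clamped on the column, reaching out over the tray and guiding the ram, about 40 mm tall, its underside 180 to 195 mm above the bench, at a height that differs from day to day. Origin in line with the ram axis, 180 mm below its underside.
- reagent_bottle: Bystander: amber bottle, 68 mm across, 125 mm tall; origin at the centre of its base.
- beaker: Bystander: glass beaker, 72 mm across, 85 mm tall; origin at the centre of its base.
- spanner: Bystander: steel spanner 150 mm long lying on the bench; origin under its middle.

How it is judged:
On the way, in this order (a step that is already met when the one before it is completed fails the run):
1. one of the two loose caps is home (value of joint any of cap_a, cap_b above 0.009 m), for 0.1 s.
2. both loose caps are home (value of joint each of cap_a, cap_b above 0.009 m), for 0.1 s.
At the end, for the whole second after the job is handed in: Both caps are within 1 mm of home, all six vials stand upright on the floor of their rack holes, the ram is up (within 3 mm), and the rack is at rest within 4 mm of its front stop (its cross slide anywhere) (all of step 2 and value of joint xslide below 0.004 m and value of joint ram below 0.003 m and velocity of joint xslide between -0.01 and 0.01 m/s and velocity of joint tray between -0.01 and 0.01 m/s and angle between each of open_vial_a, open_vial_b, shut_vial_1, shut_vial_2, shut_vial_3, shut_vial_4's own z axis and vertical below 0.12 rad and height (world z) of open_vial_a between 0.05 and 0.066 m and height (world z) of open_vial_b between 0.05 and 0.066 m and height (world z) of shut_vial_1 between 0.05 and 0.066 m and height (world z) of shut_vial_2 between 0.05 and 0.066 m and height (world z) of shut_vial_3 between 0.05 and 0.066 m and height (world z) of shut_vial_4 between 0.05 and 0.066 m); the robot touches nothing.
It fails at once if the press foot bears on a cap whose centre is more than 4 mm from the ram axis ((contact force between head and open_vial_a above 2 N and horizontal distance between ram_foot and open_vial_a_top above 0.004 m) or (contact force between head and open_vial_b above 2 N and horizontal distance between ram_foot and open_vial_b_top above 0.004 m)).
It fails at once if a vial is pressed with more than 40 N (the glass breaks) (contact force between head and open_vial_a above 40 N or contact force between head and open_vial_b above 40 N).
It fails at once if the ram presses a vial that is already shut (contact force between head and shut_vial_1 above 2 N or contact force between head and shut_vial_2 above 2 N or contact force between head and shut_vial_3 above 2 N or contact force between head and shut_vial_4 above 2 N).
It fails at once if the robot itself touches a vial (contact force between any of the fingers, the arm and open_vial_a above 1 N or contact force between any of the fingers, the arm and open_vial_b above 1 N or contact force between any of the fingers, the arm and shut_vial_1 above 1 N or contact force between any of the fingers, the arm and shut_vial_2 above 1 N or contact force between any of the fingers, the arm and shut_vial_3 above 1 N or contact force between any of the fingers, the arm and shut_vial_4 above 1 N).
It fails at once if the bottle, beaker or spanner is moved by more than 30 mm (distance of any of reagent_bottle, beaker, spanner from where it was at the start of the episode above 0.03 m).
It also fails if it takes over 67 s, if anything falls off the work surface, if the arm or the gripper's body presses on something with over 40 N, if the wrist force passes 120 N, or if a joint passes its speed limit or range.

## Working session

There is one attempt and no reset: what is moved stays moved. The work goes in short steps, Python scripts to look and compute and a shell command to move; the robot and the scene stay as the last step left them, time stands still between calls to the robot, and variables do not carry over. Pictures are saved under pics/ and viewed, at most 10 in all, crops included, and the job is handed in when it is done.

```bash
mkdir -p pics; cat > h.py <<'E'
import numpy as np, cv2
from station import ctrl, camera, ticket
def pts(c):
    K=np.array(c["intrinsics"]);V=np.array(c["view"]);z=c["range_z"]
    v,u=np.mgrid[0:z.shape[0],0:z.shape[1]]
    P=np.stack([(u-K[0,2])*z/K[0,0],(v-K[1,2])*z/K[1,1],z,np.ones_like(z)],-1)
    W=P@np.linalg.inv(V).T; W=W[...,:3]; W[z<=0]=np.nan
    return W
def ray(c,u,v,h):
    K=np.array(c["intrinsics"]);Vi=np.linalg.inv(np.array(c["view"]))
    d=Vi[:3,:3]@np.array([(u-K[0,2])/K[0,0],(v-K[1,2])/K[1,1],1]);o=Vi[:3,3]
    return o+d*(h-o[2])/d[2]
E
python3 - <<'E'
from h import *
for n in("side","top"):
    c=camera(n);cv2.imwrite(f"pics/{n}0.png",c["img"]);np.savez(f"{n}0.npz",**c)
    print(n,np.linalg.inv(c["view"]).round(3).tolist(),c["intrinsics"])
o=ctrl.get_obs();print(o,ctrl.pinch_z)
E
```

```text
side [[-0.97, -0.161, 0.184, 0.347], [-0.244, 0.675, -0.696, 0.633], [-0.012, -0.72, -0.694, 0.857], [0.0, 0.0, 0.0, 1.0]] [[382.61009785   0.         328.14702089]
 [  0.         382.61009785 200.55140429]
 [  0.           0.           1.        ]]
top [[-0.022, -0.987, 0.157, 0.352], [-1.0, 0.021, -0.007, 0.005], [0.004, -0.157, -0.988, 1.363], [0.0, 0.0, 0.0, 1.0]] [[393.74501371   0.         322.86987636]
 [  0.         393.74501371 201.49047991]
 [  0.           0.           1.        ]]
{'time_s': 0.1, 'qpos': array([ 1.27140442e+00,  3.00382777e-01,  1.52151943e+00, -3.98031186e-06,
        1.32068271e+00, -6.66193680e-02]), 'joint_vel': array([ 0.00078822, -0.00125689,  0.00016818, -0.00145921,  0.00080794,
       -0.00164112]), 'tau': array([-1.93519591e-03, -5.32642686e+01, -3.53278506e+01,  7.08203344e-02,
        2.36076565e-02, -7.61074489e-05]), 'ee_pos': array([0.12681779, 0.53494202, 0.20496085]), 'eef_rot': array([-3.14060234e+00, -6.22080742e-05,  2.90882107e+00]), 'force': array([ 0.54968441,  0.33996704, -0.18380671]), 'moment': array([-0.00989866, -0.00191498,  0.01270538]), 'grip_force': 0.0, 'grip_width': 0.09392969255077101} -0.0188
```

View pics/side0.png

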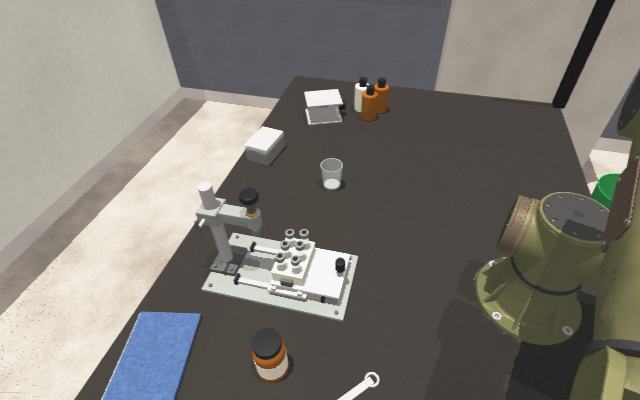

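View pics/top0.png

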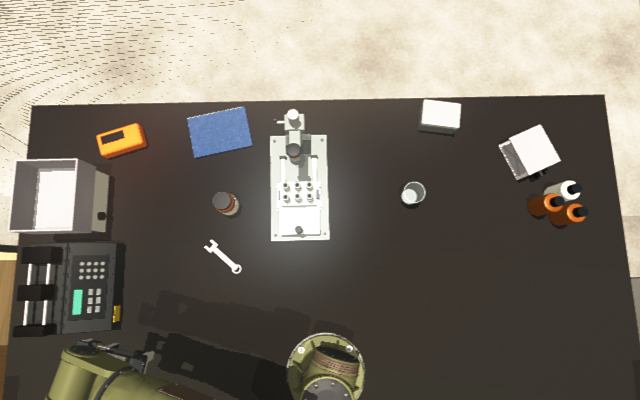

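The side view shows the press at (230,230), ram knob at (249,197), vials around (290,250) and tray knob at (340,266). The top view shows the tray knob at (299,230) and ram knob at (293,150), with the spanner and bottle to the left and the beaker to the right.

```bash
python3 - <<'E'
from h import *
s=dict(np.load("side0.npz"));t=dict(np.load("top0.npz"))
a=cv2.resize(s["img"][175:320,190:370],None,fx=4.4,fy=4.1,interpolation=cv2.INTER_CUBIC)
cv2.imwrite("pics/s1.png",a)
b=cv2.resize(t["img"][100:250,240:350],None,fx=4,fy=4,interpolation=cv2.INTER_CUBIC)
cv2.imwrite("pics/t1.png",b)
for n,c,(u0,u1,v0,v1) in(("s",s,(190,370,175,320)),("t",t,(260,340,100,250))):
    W=pts(c);g=c["img"].max(-1)
    m=np.zeros(g.shape,bool);m[v0:v1,u0:u1]=1
    for nm,lo,hi,dark in(("ramknob",.265,.31,1),("knob",.095,.115,1),("caps",.125,.15,0),("loose",.139,.15,0)):
        k=m&(W[...,2]>lo)&(W[...,2]<hi)
        if dark:k&=g<70
        N,L,st,ce=cv2.connectedComponentsWithStats(k.astype(np.uint8))
        for i in range(1,N):
            if st[i,4]>3:
                p=W[L==i];print(n,nm,st[i].tolist(),ce[i].round(1),p.mean(0).round(4),np.ptp(p,axis=0).round(3),"zmax",p[:,2].max().round(4))
E
```

```text
s ramknob [239, 188, 20, 17, 266] [248.5 196.1] [0.6728 0.0842 0.2828] [0.042 0.042 0.019] zmax 0.2882
s knob [336, 259, 9, 9, 67] [339.9 262.9] [0.4656 0.0826 0.1042] [0.021 0.019 0.012] zmax 0.1083
s caps [212, 227, 14, 12, 92] [219.3 233.3] [0.7735 0.0892 0.1377] [0.026 0.024 0.025] zmax 0.1497
s caps [285, 229, 10, 10, 73] [289.8 233.1] [0.6038 0.0434 0.1329] [0.024 0.023 0.012] zmax 0.1375
s caps [295, 229, 14, 23, 183] [301.7 240.1] [0.5656 0.0639 0.1403] [0.023 0.061 0.022] zmax 0.1471
s caps [281, 240, 10, 10, 78] [285.1 244.5] [0.6033 0.0813 0.1332] [0.022 0.024 0.012] zmax 0.1371
s caps [275, 252, 10, 10, 81] [279.8 256.5] [0.6037 0.119  0.133 ] [0.023 0.023 0.012] zmax 0.1375
s caps [291, 255, 10, 10, 79] [295.3 259.3] [0.5655 0.1184 0.1331] [0.023 0.023 0.012] zmax 0.1373
s loose [212, 227, 13, 8, 43] [219.  231.4] [0.7729 0.0889 0.1446] [0.026 0.024 0.011] zmax 0.1497
s loose [300, 229, 9, 9, 60] [304.  232.5] [0.5663 0.042  0.1436] [0.021 0.023 0.008] zmax 0.1466
s loose [295, 240, 10, 9, 66] [299.6 244. ] [0.566  0.0798 0.1438] [0.023 0.025 0.007] zmax 0.1471
t caps [293, 181, 8, 8, 47] [296.5 184.8] [0.6036 0.0789 0.1328] [0.024 0.023 0.012] zmax 0.1386
t caps [305, 181, 8, 8, 45] [308.3 184.4] [0.6041 0.0412 0.133 ] [0.024 0.022 0.013] zmax 0.1386
t caps [281, 182, 8, 7, 44] [284.5 185. ] [0.6037 0.117  0.1327] [0.02  0.022 0.009] zmax 0.1374
t caps [293, 193, 8, 8, 46] [296.5 196.2] [0.5652 0.0786 0.1422] [0.021 0.022 0.015] zmax 0.1492
t caps [305, 192, 8, 8, 47] [308.6 195.7] [0.5659 0.0407 0.1425] [0.022 0.022 0.009] zmax 0.1469
t caps [281, 194, 8, 7, 43] [284.7 196.9] [0.5651 0.1166 0.133 ] [0.02  0.023 0.011] zmax 0.1382
t loose [293, 193, 8, 7, 41] [296.3 196. ] [0.5656 0.0791 0.143 ] [0.02  0.022 0.01 ] zmax 0.1492
t loose [305, 192, 8, 8, 43] [308.5 195.6] [0.5662 0.0408 0.1428] [0.022 0.022 0.008] zmax 0.1469
```

View pics/s1.png

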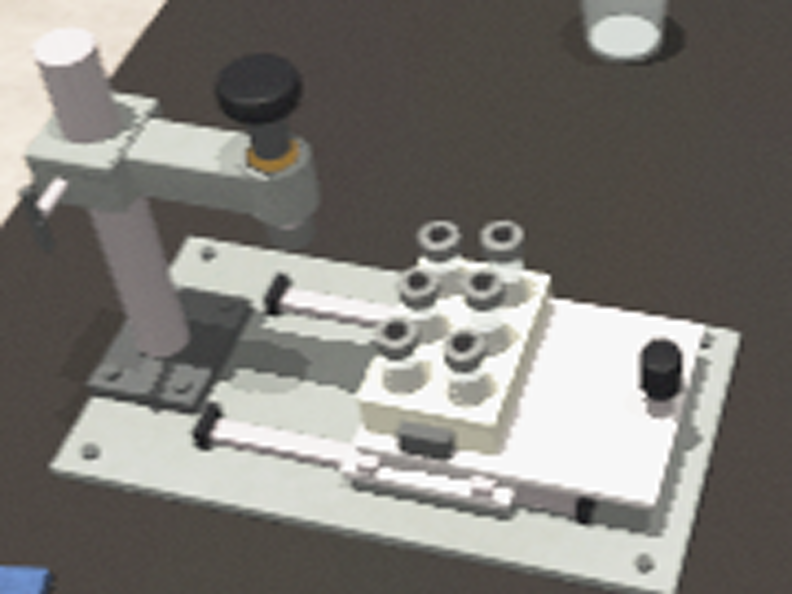

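View pics/t1.png

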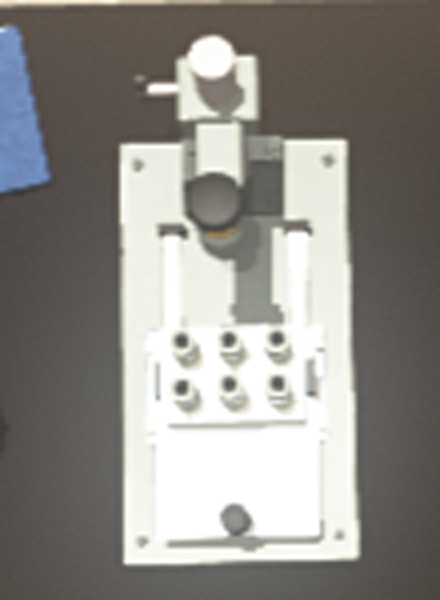

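The crops show the two proud caps in the row nearest the robot: the right one (crop ~(502,237) in the side view) and the middle one (~(485,287)). The range data agrees. Next I measure the ram axis, slide direction and rack more precisely.

```bash
cat >> h.py <<'E'
def disc(W,k,tol=.003):
    # top face of a blob: points near top plane, enclosing circle in xy
    p=W[k]; z=np.percentile(p[:,2],95); q=p[p[:,2]>z-tol]
    (x,y),r=cv2.minEnclosingCircle(q[:,:2].astype(np.float32))
    return np.round([x,y,np.median(q[:,2]),r,len(q)],4), q[:,:2].mean(0).round(4)
def near(W,x,y,r,lo,hi):
    return (np.hypot(W[...,0]-x,W[...,1]-y)<r)&(W[...,2]>lo)&(W[...,2]<hi)
E
python3 - <<'E'
from h import *
for f in("side0","top0"):
    c=dict(np.load(f+".npz"));W=pts(c)
    print(f,"ram",disc(W,near(W,.673,.083,.03,.265,.32)))
    print("knob",disc(W,near(W,.466,.08,.02,.085,.12)))
    print("column",disc(W,near(W,.78,.085,.022,.278,.32)))
    for x in(.566,.604):
        for y in(.041,.079,.118): print("cap",disc(W,near(W,x,y,.0165,.125,.155)))
    k=(W[...,2]>.004)&(W[...,2]<.03)&(abs(W[...,0]-.62)<.22)&(abs(W[...,1]-.08)<.13)
    k=cv2.morphologyEx(k.astype(np.uint8),cv2.MORPH_OPEN,np.ones((3,3)))>0
    p=W[k];print("base",cv2.minAreaRect(p[:,:2].astype(np.float32)),np.median(p[:,2]))
    k=(W[...,2]>.045)&(W[...,2]<.062)&(abs(W[...,0]-.55)<.12)&(abs(W[...,1]-.08)<.09)
    p=W[k];print("tray",cv2.minAreaRect(p[:,:2].astype(np.float32)),np.median(p[:,2]))
    k=(W[...,2]>.08)&(W[...,2]<.094)&(abs(W[...,0]-.585)<.06)&(abs(W[...,1]-.08)<.075)
    p=W[k];print("rack",cv2.minAreaRect(p[:,:2].astype(np.float32)),np.median(p[:,2]))
E
```

```text
side0 ram (array([6.755e-01, 8.020e-02, 2.856e-01, 2.070e-02, 1.650e+02]), array([0.6748, 0.0807]))
knob (array([4.646e-01, 7.800e-02, 1.060e-01, 1.280e-02, 5.100e+01]), array([0.4654, 0.0792]))
column (array([7.799e-01, 8.000e-02, 2.875e-01, 1.590e-02, 9.000e+01]), array([0.7802, 0.0808]))
cap (array([5.673e-01, 4.180e-02, 1.442e-01, 1.180e-02, 4.900e+01]), array([0.5668, 0.0408]))
cap (array([5.664e-01, 7.940e-02, 1.446e-01, 1.250e-02, 4.800e+01]), array([0.5662, 0.0801]))
cap (array([5.657e-01, 1.158e-01, 1.346e-01, 1.170e-02, 4.600e+01]), array([0.5661, 0.1173]))
cap (array([6.049e-01, 4.140e-02, 1.346e-01, 1.220e-02, 4.500e+01]), array([0.6041, 0.0412]))
cap (array([6.043e-01, 7.970e-02, 1.349e-01, 1.140e-02, 5.000e+01]), array([0.6048, 0.0793]))
cap (array([6.038e-01, 1.175e-01, 1.344e-01, 1.210e-02, 4.700e+01]), array([0.6037, 0.1178]))
base ((0.6290757656097412, 0.07906891405582428), (0.387325644493103, 0.20323562622070312), 0.10047769546508789) 0.012740217060124515
tray ((0.5410464406013489, 0.08117831498384476), (0.1745966672897339, 0.14409781992435455), 0.5782042741775513)
[... 708 characters left out ...]
[0.5633, 0.1154]))
cap (array([6.043e-01, 4.200e-02, 1.342e-01, 1.110e-02, 2.400e+01]), array([0.6041, 0.0426]))
cap (array([6.049e-01, 7.700e-02, 1.352e-01, 1.000e-02, 1.900e+01]), array([0.6038, 0.0788]))
cap (array([6.037e-01, 1.170e-01, 1.342e-01, 1.050e-02, 2.400e+01]), array([0.6036, 0.1178]))
base ((0.6229532361030579, 0.07968071848154068), (0.37536776065826416, 0.20026947557926178), 0.40902993083000183) 0.011631054480403358
tray ((0.5404709577560425, 0.07981783896684647), (0.17437081038951874, 0.1465727984905243), 0.5750339031219482) 0.05338660940493245
rack ((0.5853702425956726, 0.08075089752674103), (0.07832475006580353, 0.11937949806451797), 0.7751473188400269) 0.08719097170217838
```

```bash
python3 -m inch '1 0 0 0 0 0 -0.67; 1 0 0 0 0 0 -0.66; 1 -0.5 -0.7 0 0 0 0; 1 -0.7 -0.95 0 0 0 0; 1 -0.7 -0.95 0 0 0 0; 1 -0.7 -0.95 0 0 0 0; 1 -0.7 -0.95 0 0 0 0; 1 -0.7 -0.95 0 0 0 0; 1 -0.7 -0.95 0 0 0 0; 1 0 0 0 0 0 0' 40
```

```text
time_s: 1.35
ee_pos: [0.2686, 0.3419, 0.2054]
eef_rot: [-3.141, -0.0, 3.138]
force: [0.4, -0.9, 0.3]
grip_width: 0.0939
grip_force: 0.0
```

```bash
python3 -m inch '1 -0.7 -0.95 0 0 0 0; 1 -0.7 -0.95 0 0 0 0; 1 -0.7 -0.95 0 0 0 0; 1 -0.7 -0.95 0 0 0 0; 1 -0.7 -0.95 0 0 0 0; 1 -0.7 -0.95 0 0 0 0; 1 -0.7 -0.95 0 0 0 0; 1 -0.7 -0.95 0 0 0 0; 1 -0.7 -0.95 0 0 0 0; 1 0 0 0 0 0 0'
```

```text
time_s: 2.6
ee_pos: [0.4572, 0.0859, 0.205]
eef_rot: [-3.142, -0.001, 3.139]
force: [0.0, 0.9, -0.6]
grip_width: 0.0939
grip_force: 0.0
```

```bash
python3 -m inch '1 -0.25 -0.25 0 0 0 0; 1 0 0 1 0 0 0; 1 0 0 1 0 0 0; 1 0 0 1 0 0 0; 1 0 0 0.7 0 0 0; 1 0 0 0.5 0 0 0; 1 0 0 0.2 0 0 0; 1 0 0 0 0 0 0'; python3 -m inch '-1 0 0 0 0 0 0; -1 0 0 0 0 0 0; -1 0 0 0 0 0 0; -1 0 0 0 0 0 0; -1 0 0 0 0 0 0; -1 0 0 0 0 0 0; -1 0 0 0 0 0 0; -1 0 0 0 0 0 0' 40
```

```text
time_s: 3.6
ee_pos: [0.4642, 0.0791, 0.0736]
eef_rot: [3.142, 0.0, 3.141]
force: [-0.8, -0.5, 0.6]
grip_width: 0.0941
grip_force: 0.0
time_s: 4.6
ee_pos: [0.4641, 0.0789, 0.0734]
eef_rot: [-3.142, -0.0, 3.141]
force: [0.2, -1.2, -0.1]
grip_width: 0.0254
grip_force: 40.0
```

```bash
python3 -m inch '-1 -0.3 0 0 0 0 0; -1 -0.5 0 0 0 0 0; -1 -0.5 0 0 0 0 0; -1 -0.5 0 0 0 0 0; -1 -0.5 0 0 0 0 0; -1 -0.5 0 0 0 0 0; -1 -0.5 0 0 0 0 0; -1 -0.3 0 0 0 0 0; -1 0 0 0 0 0 0; -1 0 0 0 0 0 0'; python3 - <<'E'
from h import *
W={}
for n in("side","top"):
    c=camera(n);np.savez(n+"1.npz",**c);W=pts(c)
    if n=="side":cv2.imwrite("pics/s2.png",cv2.resize(c["img"][175:320,190:370],None,fx=4.4,fy=4.1,interpolation=cv2.INTER_CUBIC))
    print(n,"ram",disc(W,near(W,.6745,.08,.03,.265,.32)))
    for x in(.674,.712):
        for y in(.041,.079,.118):
            k=near(W,x,y,.0165,.125,.15)
            if k.sum()>20: print("cap",x,y,disc(W,k))
E
```

```text
time_s: 5.85
ee_pos: [0.5721, 0.0789, 0.0734]
eef_rot: [3.141, 0.001, 3.141]
force: [2.7, 1.5, -0.3]
grip_width: 0.0254
grip_force: 40.0
side ram (array([6.756e-01, 8.080e-02, 2.855e-01, 2.110e-02, 1.750e+02]), array([0.675 , 0.0802]))
cap 0.674 0.041 (array([6.721e-01, 4.370e-02, 1.442e-01, 1.080e-02, 3.200e+01]), array([0.6705, 0.0437]))
cap 0.674 0.079 (array([6.734e-01, 8.170e-02, 1.447e-01, 1.180e-02, 3.600e+01]), array([0.6716, 0.0831]))
cap 0.674 0.118 (array([6.743e-01, 1.188e-01, 1.350e-01, 1.170e-02, 4.900e+01]), array([0.6739, 0.1183]))
cap 0.712 0.079 (array([7.126e-01, 8.200e-02, 1.347e-01, 1.200e-02, 4.400e+01]), array([0.7131, 0.0819]))
cap 0.712 0.118 (array([7.122e-01, 1.184e-01, 1.344e-01, 1.250e-02, 5.400e+01]), array([0.7127, 0.1188]))
top ram (array([6.753e-01, 7.870e-02, 2.859e-01, 2.020e-02, 6.200e+01]), array([0.6757, 0.0795]))
cap 0.674 0.041 (array([6.754e-01, 4.220e-02, 1.462e-01, 1.130e-02, 1.600e+01]), array([0.6736, 0.0447]))
cap 0.674 0.118 (array([6.727e-01, 1.181e-01, 1.356e-01, 1.110e-02, 1.800e+01]), array([0.6726, 0.1176]))
cap 0.712 0.041 (array([7.121e-01, 4.230e-02, 1.353e-01, 1.180e-02, 1.700e+01]), array([0.7117, 0.0439]))
cap 0.712 0.118 (array([7.112e-01, 1.182e-01, 1.346e-01, 1.140e-02, 1.800e+01]), array([0.7117, 0.1213]))
```

View pics/s2.png

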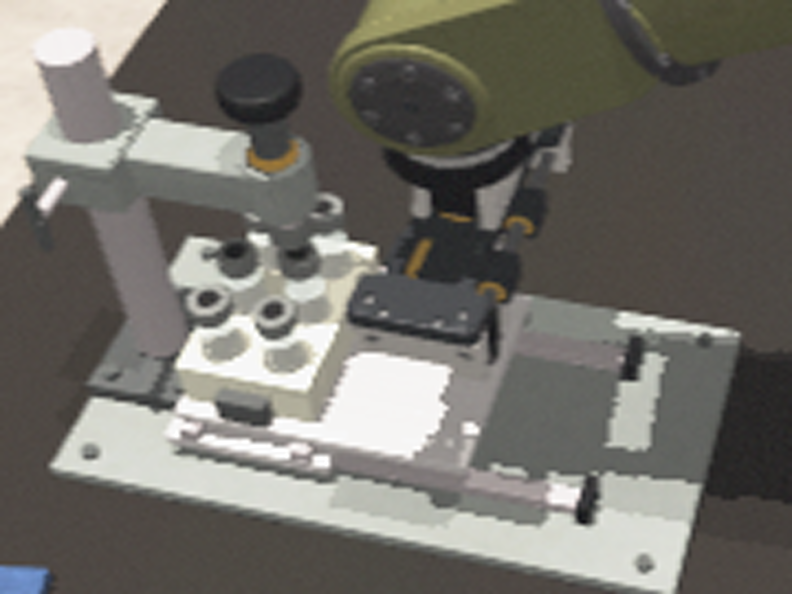

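The side view shows the tray pushed in with the middle near cap (crop ~(298,255)) under the ram. The measured offset is about 1 mm. I nudge 0.9 mm, release and rise.

```bash
python3 -m inch '-1 -0.03 0 0 0 0 0; -1 0 0 0 0 0 0; 0.2 0 0 0 0 0 0; 0.2 0 0 0 0 0 0; 0.2 0 0 0 0 0 0; 0.2 0 0 0 0 0 0; 0.2 0 0 -0.4 0 0 0; 0.2 0 0 -1 0 0 0; 0.2 0 0 -1 0 0 0;0.2 0 0 0 0 0 0'; python3 -m inch '-1 0.3 0 -1 0 0 0; -1 0 0 -1 0 0 0; -1 0 0 -1 0 0 0; -1 0 0 -1 0 0 0; -1 0 0 -1 0 0 0; -1 0 0 -1 0 0 0; -1 0 0 0 0 0 0'; python3 - <<'E'
from h import *
c=camera("side");W=pts(c)
print("ram",disc(W,near(W,.6745,.08,.03,.265,.32)))
print("knob",disc(W,near(W,.573,.079,.02,.085,.12)))
for x in(.674,.712):
    for y in(.041,.079,.118):
            k=near(W,x,y,.0165,.125,.15)
            if k.sum()>20: print("cap",x,y,disc(W,k))
k=(W[...,2]>.08)&(W[...,2]<.094)&(abs(W[...,0]-.693)<.06)&(abs(W[...,1]-.08)<.075)
p=W[k];print("rack",cv2.minAreaRect(p[:,:2].astype(np.float32)))
E
```

```text
time_s: 7.2
ee_pos: [0.5741, 0.0789, 0.1484]
eef_rot: [3.141, 0.005, 3.141]
force: [-0.1, 0.1, -0.3]
grip_width: 0.0563
grip_force: 0.0
time_s: 8.07
ee_pos: [0.5644, 0.0789, 0.3268]
eef_rot: [3.141, 0.003, 3.141]
force: [0.5, 1.1, -0.7]
grip_width: 0.0006
grip_force: 0.0
ram (array([6.752e-01, 7.960e-02, 2.858e-01, 2.020e-02, 1.660e+02]), array([0.6753, 0.0805]))
knob (array([5.750e-01, 8.170e-02, 1.065e-01, 1.320e-02, 4.400e+01]), array([0.5743, 0.0809]))
cap 0.674 0.041 (array([6.710e-01, 4.370e-02, 1.447e-01, 1.170e-02, 2.400e+01]), array([0.6713, 0.0437]))
cap 0.674 0.079 (array([6.741e-01, 8.130e-02, 1.446e-01, 1.130e-02, 3.600e+01]), array([0.6731, 0.0838]))
cap 0.674 0.118 (array([6.741e-01, 1.194e-01, 1.343e-01, 1.200e-02, 4.900e+01]), array([0.6745, 0.1193]))
cap 0.712 0.079 (array([7.131e-01, 8.210e-02, 1.348e-01, 1.210e-02, 4.400e+01]), array([0.7117, 0.0816]))
cap 0.712 0.118 (array([7.120e-01, 1.191e-01, 1.348e-01, 1.170e-02, 4.700e+01]), array([0.7118, 0.1199]))
rack ((0.6944307088851929, 0.0808306485414505), (0.07978367060422897, 0.1192370280623436), 0.687924861907959)
```

```bash
python3 -m inch '-1 -0.7 0.03 0 0 0 0; -1 -1 0 0 0 0 0; -1 -1 0 0 0 0 0; -1 -1 0 0 0 0 0; -1 0 0 0.3 0 0 0; -1 0 0 0.5 0 0 0; -1 0 0 0 0 0 0'; python3 -m inch '-1 0 0 0.4 0 0 0; -1 0 0 0.3 0 0 0; -1 0 0 0 0 0 0'
```

```text
time_s: 9.0
ee_pos: [0.674, 0.0797, 0.2996]
eef_rot: [-3.141, -0.003, 3.141]
force: [-0.3, 0.4, -0.5]
grip_width: 0.0007
grip_force: 0.0
time_s: 9.38
ee_pos: [0.6748, 0.0797, 0.2802]
eef_rot: [3.142, -0.0, 3.141]
force: [-1.4, -0.0, 4.7]
grip_width: 0.0004
grip_force: 2.0
```

```bash
python3 -m inch '-1 0 0 0.15 0 0 0; -1 0 0 0.15 0 0 0; -1 0 0 0 0 0 0';python3 -m inch '-1 0 0 0.1 0 0 0; -1 0 0 0 0 0 0';python3 -m inch '-1 0 0 0.1 0 0 0; -1 0 0 0 0 0 0';python3 -m inch '-1 0 0 0.07 0 0 0; -1 0 0 0 0 0 0'
```

```text
time_s: 9.75
ee_pos: [0.6749, 0.0797, 0.2717]
eef_rot: [3.142, 0.0, 3.141]
force: [-2.6, 0.4, 4.7]
grip_width: 0.0007
grip_force: 2.5
time_s: 10.0
ee_pos: [0.6749, 0.0797, 0.2699]
eef_rot: [3.141, 0.002, 3.141]
force: [-5.4, 1.2, 12.4]
grip_width: 0.0007
grip_force: 6.2
time_s: 10.25
ee_pos: [0.675, 0.0798, 0.2672]
eef_rot: [3.141, 0.002, 3.141]
force: [-5.7, 0.3, 13.5]
grip_width: 0.0004
grip_force: 6.9
time_s: 10.5
ee_pos: [0.6749, 0.0797, 0.2653]
eef_rot: [3.141, 0.002, 3.141]
force: [-6.3, 0.5, 14.5]
grip_width: 0.0005
grip_force: 7.4
```

```bash
python3 -m inch '-1 0 0 0.1 0 0 0; -1 0 0 0 0 0 0';for i in 1;do python3 -m inch '-1 0 0 0.04 0 0 0; -1 0 0 0 0 0 0'; done;python3 -m inch '-1 0 0 0.03 0 0 0; -1 0 0 0 0 0 0'
```

```text
time_s: 10.75
ee_pos: [0.675, 0.0797, 0.2622]
eef_rot: [3.141, 0.002, 3.141]
force: [-6.2, -0.3, 15.1]
grip_width: 0.0005
grip_force: 7.2
time_s: 11.0
ee_pos: [0.675, 0.0798, 0.262]
eef_rot: [3.141, 0.003, 3.141]
force: [-8.3, 0.1, 19.6]
grip_width: 0.0002
grip_force: 10.0
time_s: 11.25
ee_pos: [0.6751, 0.0798, 0.2619]
eef_rot: [3.141, 0.004, 3.141]
force: [-10.2, -0.5, 24.4]
grip_width: 0.0005
grip_force: 12.2
```

```bash
python3 -m inch '-1 0 0 -0.3 0 0 0; -1 0 0 -0.9 0 0 0; -1 0 0 -0.9 0 0 0; -1 1 0 0 0 0 0; -1 1 0 0 0 0 0; 0.2 1 0 0 0 0 0; 0.2 0.7 0 0 0 0 0; 0.2 0 0 0 0 0 0'; python3 - <<'E'
from h import *
c=camera("side");W=pts(c)
print("ram",disc(W,near(W,.6745,.08,.03,.265,.32)))
print("knob",disc(W,near(W,.574,.081,.02,.085,.12)))
for x in(.674,.712):
    for y in(.041,.079,.118):
            k=near(W,x,y,.0165,.125,.15)
            if k.sum()>20: print("cap",x,y,disc(W,k))
E
```

```text
time_s: 12.25
ee_pos: [0.5636, 0.0798, 0.3216]
eef_rot: [3.142, 0.001, 3.141]
force: [-0.7, 0.7, 0.3]
grip_width: 0.0271
grip_force: 0.0
ram (array([6.748e-01, 8.010e-02, 2.857e-01, 2.080e-02, 1.740e+02]), array([0.6748, 0.0807]))
knob (array([5.736e-01, 8.070e-02, 1.059e-01, 1.230e-02, 5.800e+01]), array([0.5735, 0.0804]))
cap 0.674 0.041 (array([6.727e-01, 4.410e-02, 1.452e-01, 1.070e-02, 2.800e+01]), array([0.6712, 0.0439]))
cap 0.674 0.079 (array([6.751e-01, 8.020e-02, 1.341e-01, 1.220e-02, 5.200e+01]), array([0.6744, 0.0814]))
cap 0.674 0.118 (array([6.743e-01, 1.190e-01, 1.350e-01, 1.190e-02, 4.500e+01]), array([0.6743, 0.1192]))
cap 0.712 0.079 (array([7.132e-01, 8.140e-02, 1.346e-01, 1.200e-02, 4.300e+01]), array([0.7129, 0.0818]))
cap 0.712 0.118 (array([7.119e-01, 1.187e-01, 1.340e-01, 1.260e-02, 5.300e+01]), array([0.7123, 0.1196]))
```

Cap M is home (0.134 m). I regrip the knob and move the tray +37 mm in y.

```bash
python3 -m inch '0.3 -0.35 0 1 0 0 0; 0.3 0 0 1 0 0 0; 0.3 0 0 1 0 0 0; 0.3 0 0 1 0 0 0; 0.3 0 0 1 0 0 0; 0.3 0 0 1 0 0 0; 0.3 0 0 1 0 0 0; 0.3 0 0 0.9 0 0 0; 0.3 0 0 0.37 0 0 0; 0.3 0 0 0 0 0 0'; python3 -m inch '-1 0 0 0 0 0 0; -1 0 0 0 0 0 0; -1 0 0 0 0 0 0; -1 0 0 0 0 0 0; -1 0 0 0 0 0 0; -1 0 0 0 0 0 0' 40
```

```text
time_s: 13.55
ee_pos: [0.5747, 0.0797, 0.0726]
eef_rot: [-3.141, -0.001, 3.141]
force: [-0.3, 0.1, 0.2]
grip_width: 0.061
grip_force: 0.0
time_s: 14.3
ee_pos: [0.5746, 0.0797, 0.0734]
eef_rot: [-3.142, 0.0, 3.141]
force: [-1.7, -0.1, 3.6]
grip_width: 0.0253
grip_force: 40.0
```

```bash
python3 -m inch '-1 0 0.2 0 0 0 0; -1 0 0.35 0 0 0 0; -1 0 0.35 0 0 0 0; -1 0 0.23 0 0 0 0; -1 0 0.1 0 0 0 0; -1 0 0 0 0 0 0; -1 0 0 0 0 0 0'; python3 - <<'E'
from h import *
for n in("side","top"):
    c=camera(n);W=pts(c)
    print(n,"ram",disc(W,near(W,.6745,.08,.03,.265,.32)))
    for x in(.674,.713):
        for y in(.080,.118,.156):
            k=near(W,x,y,.0165,.125,.15)
            if k.sum()>20: print("cap",x,y,disc(W,k))
E
```

```text
time_s: 15.18
ee_pos: [0.5745, 0.1175, 0.0734]
eef_rot: [3.141, 0.0, 3.141]
force: [-2.4, 2.0, 4.4]
grip_width: 0.0256
grip_force: 40.0
side ram (array([6.755e-01, 7.960e-02, 2.854e-01, 2.080e-02, 1.760e+02]), array([0.6754, 0.0804]))
cap 0.674 0.08 (array([6.742e-01, 8.130e-02, 1.447e-01, 1.110e-02, 3.600e+01]), array([0.6731, 0.0837]))
cap 0.674 0.118 (array([6.745e-01, 1.189e-01, 1.345e-01, 1.160e-02, 5.300e+01]), array([0.675 , 0.1186]))
cap 0.674 0.156 (array([6.743e-01, 1.581e-01, 1.345e-01, 1.250e-02, 5.900e+01]), array([0.6749, 0.158 ]))
cap 0.713 0.08 (array([7.132e-01, 8.110e-02, 1.347e-01, 1.190e-02, 4.800e+01]), array([0.7126, 0.0815]))
cap 0.713 0.118 (array([7.130e-01, 1.184e-01, 1.344e-01, 1.160e-02, 4.900e+01]), array([0.7134, 0.1197]))
cap 0.713 0.156 (array([7.137e-01, 1.587e-01, 1.349e-01, 1.300e-02, 5.200e+01]), array([0.7124, 0.1574]))
top ram (array([6.740e-01, 7.710e-02, 2.861e-01, 1.870e-02, 6.500e+01]), array([0.6737, 0.0792]))
cap 0.674 0.118 (array([6.746e-01, 1.178e-01, 1.353e-01, 1.060e-02, 1.100e+01]), array([0.6766, 0.1176]))
cap 0.674 0.156 (array([6.714e-01, 1.561e-01, 1.355e-01, 9.700e-03, 1.400e+01]), array([0.6703, 0.1565]))
cap 0.713 0.118 (array([0.7114, 0.1209, 0.1366, 0.0107, 7.    ]), array([0.7102, 0.1199]))
cap 0.713 0.156 (array([7.131e-01, 1.571e-01, 1.345e-01, 1.160e-02, 2.000e+01]), array([0.7119, 0.1563]))
```

```bash
python3 -m inch '-1 0 -0.03 0 0 0 0; -1 0 0 0 0 0 0; 0.2 0 0 0 0 0 0; 0.2 0 0 0 0 0 0; 0.2 0 0 0 0 0 0; 0.2 0 0 0 0 0 0; 0.2 0 0 -0.4 0 0 0; 0.2 0 0 -1 0 0 0; 0.2 0 0 -1 0 0 0;0.2 0 0 0 0 0 0'; python3 -m inch '-1 0.3 0 -1 0 0 0; -1 0 0 -1 0 0 0; -1 0 0 -1 0 0 0; -1 0 -0.3 -1 0 0 0; -1 0 -0.4 -1 0 0 0; -1 0 -0.5 -1 0 0 0; -1 0 0 0 0 0 0'; python3 - <<'E'
from h import *
for n in("side",):
    c=camera(n);W=pts(c)
    print(n,"ram",disc(W,near(W,.6745,.08,.03,.265,.32)))
    print("knob",disc(W,near(W,.574,.117,.02,.085,.12)))
    for x in(.674,.713):
        for y in(.080,.118,.156):
            k=near(W,x,y,.0165,.125,.15)
            if k.sum()>20: print("cap",x,y,disc(W,k))
E
```

```text
time_s: 16.52
ee_pos: [0.5756, 0.1159, 0.1482]
eef_rot: [3.141, 0.005, 3.141]
force: [0.3, -0.1, -0.1]
grip_width: 0.0564
grip_force: 0.0
time_s: 17.4
ee_pos: [0.5659, 0.0791, 0.3266]
eef_rot: [3.141, 0.003, 3.14]
force: [0.1, -0.4, 0.0]
grip_width: 0.0006
grip_force: 0.0
side ram (array([6.758e-01, 8.070e-02, 2.854e-01, 2.100e-02, 1.820e+02]), array([0.6749, 0.0806]))
knob (array([5.744e-01, 1.172e-01, 1.065e-01, 1.210e-02, 4.800e+01]), array([0.5739, 0.118 ]))
cap 0.674 0.08 (array([6.741e-01, 8.270e-02, 1.441e-01, 1.080e-02, 3.200e+01]), array([0.6724, 0.0839]))
cap 0.674 0.118 (array([6.743e-01, 1.181e-01, 1.348e-01, 1.210e-02, 4.900e+01]), array([0.6747, 0.1187]))
cap 0.674 0.156 (array([6.747e-01, 1.563e-01, 1.350e-01, 1.150e-02, 4.900e+01]), array([0.6736, 0.1568]))
cap 0.713 0.08 (array([7.128e-01, 8.080e-02, 1.348e-01, 1.150e-02, 4.100e+01]), array([0.7137, 0.0815]))
cap 0.713 0.118 (array([7.129e-01, 1.179e-01, 1.350e-01, 1.200e-02, 4.600e+01]), array([0.7128, 0.1179]))
cap 0.713 0.156 (array([7.126e-01, 1.567e-01, 1.347e-01, 1.220e-02, 4.700e+01]), array([0.7133, 0.1569]))
```

Cap R is at about (0.6747, 0.0805), within 1 mm of the ram axis. I press.

```bash
python3 -m inch '-1 -0.65 0.03 0 0 0 0; -1 -1 0 0 0 0 0; -1 -1 0 0 0 0 0; -1 -1 0 0 0 0 0; -1 0 0 0.5 0 0 0; -1 0 0 0.7 0 0 0; -1 0 0 0.3 0 0 0; -1 0 0 0.25 0 0 0; -1 0 0 0 0 0 0'; python3 -m inch '-1 0 0 0.15 0 0 0; -1 0 0 0 0 0 0';python3 -m inch '-1 0 0 0.1 0 0 0; -1 0 0 0 0 0 0'
```

```text
time_s: 18.58
ee_pos: [0.6744, 0.081, 0.2728]
eef_rot: [3.141, -0.001, 3.141]
force: [-3.8, 0.7, 4.8]
grip_width: 0.0
grip_force: 2.4
time_s: 18.82
ee_pos: [0.6746, 0.0809, 0.2693]
eef_rot: [3.141, 0.001, 3.141]
force: [-3.4, 0.8, 6.7]
grip_width: 0.0008
grip_force: 3.7
time_s: 19.08
ee_pos: [0.6746, 0.0809, 0.2667]
eef_rot: [3.141, 0.001, 3.141]
force: [-6.0, 1.4, 10.0]
grip_width: 0.0003
grip_force: 4.8
```

```bash
python3 -m inch '-1 0 0 0.1 0 0 0; -1 0 0 0 0 0 0';python3 -m inch '-1 0 0 0.07 0 0 0; -1 0 0 0 0 0 0';python3 -m inch '-1 0 0 0.04 0 0 0; -1 0 0 0 0 0 0'
```

```text
time_s: 19.32
ee_pos: [0.6746, 0.0809, 0.2638]
eef_rot: [3.141, 0.002, 3.141]
force: [-5.6, 0.8, 9.7]
grip_width: 0.0007
grip_force: 5.1
time_s: 19.58
ee_pos: [0.6747, 0.0809, 0.2621]
eef_rot: [3.141, 0.002, 3.141]
force: [-7.3, 0.1, 12.8]
grip_width: 0.0005
grip_force: 6.4
time_s: 19.82
ee_pos: [0.6747, 0.0809, 0.262]
eef_rot: [3.141, 0.003, 3.141]
force: [-8.6, 0.6, 19.1]
grip_width: 0.0006
grip_force: 9.3
```

```bash
python3 -m inch '-1 0 0 0.03 0 0 0; -1 0 0 0 0 0 0';python3 -m inch '-1 0 0 -0.3 0 0 0; -1 0 0 -0.9 0 0 0; -1 0 0 -0.9 0 0 0; -1 1 0 0 0 0 0; -1 1 0 0 0 0 0; 0.2 1 0.35 0 0 0 0; 0.2 0.37 0.85 0 0 0 0; 0.2 0 0 0 0 0 0'; python3 - <<'E'
from h import *
c=camera("side");W=pts(c)
print("ram",disc(W,near(W,.6745,.08,.03,.265,.32)))
print("knob",disc(W,near(W,.574,.117,.02,.085,.12)))
for x in(.674,.713):
    for y in(.080,.118,.156):
        k=near(W,x,y,.0165,.125,.15)
        if k.sum()>20: print("cap",x,y,disc(W,k))
E
```

```text
time_s: 20.08
ee_pos: [0.6747, 0.0809, 0.2619]
eef_rot: [3.141, 0.004, 3.141]
force: [-9.8, 0.5, 22.3]
grip_width: 0.0006
grip_force: 11.5
time_s: 21.08
ee_pos: [0.5732, 0.1177, 0.3214]
eef_rot: [3.141, 0.001, -3.141]
force: [0.3, 0.6, -0.4]
grip_width: 0.0267
grip_force: 0.0
ram (array([6.754e-01, 8.010e-02, 2.856e-01, 2.010e-02, 1.540e+02]), array([0.6752, 0.0815]))
knob (array([5.745e-01, 1.184e-01, 1.062e-01, 1.300e-02, 6.300e+01]), array([0.5747, 0.1184]))
cap 0.674 0.08 (array([6.747e-01, 8.220e-02, 1.344e-01, 1.220e-02, 5.200e+01]), array([0.6746, 0.0812]))
cap 0.674 0.118 (array([6.743e-01, 1.190e-01, 1.344e-01, 1.210e-02, 5.900e+01]), array([0.6748, 0.1185]))
cap 0.674 0.156 (array([6.755e-01, 1.566e-01, 1.342e-01, 1.170e-02, 5.700e+01]), array([0.6746, 0.1565]))
cap 0.713 0.08 (array([7.132e-01, 8.190e-02, 1.354e-01, 1.150e-02, 3.000e+01]), array([0.7128, 0.0814]))
cap 0.713 0.118 (array([7.128e-01, 1.187e-01, 1.347e-01, 1.200e-02, 4.900e+01]), array([0.7123, 0.1189]))
cap 0.713 0.156 (array([7.129e-01, 1.570e-01, 1.350e-01, 1.190e-02, 5.000e+01]), array([0.7127, 0.1573]))
```

Both caps are home. I regrip the knob and draw the tray out.

```bash
python3 -m inch '0.3 -0.04 0 1 0 0 0; 0.3 0 0 1 0 0 0; 0.3 0 0 1 0 0 0; 0.3 0 0 1 0 0 0; 0.3 0 0 1 0 0 0; 0.3 0 0 1 0 0 0; 0.3 0 0 1 0 0 0; 0.3 0 0 0.9 0 0 0; 0.3 0 0 0.37 0 0 0; 0.3 0 0 0 0 0 0'; python3 -m inch '-1 0 0 0 0 0 0; -1 0 0 0 0 0 0; -1 0 0 0 0 0 0; -1 0 0 0 0 0 0; -1 0 0 0 0 0 0; -1 0 0 0 0 0 0' 40; python3 -m inch '-1 0.3 0 0 0 0 0; -1 0.5 0 0 0 0 0; -1 0.5 0 0 0 0 0; -1 0.5 0 0 0 0 0; -1 0.5 0 0 0 0 0; -1 0.5 0 0 0 0 0; -1 0.4 0 0 0 0 0; -1 0.2 0 0 0 0 0; -1 0 0 0 0 0 0'
```

```text
time_s: 22.38
ee_pos: [0.5752, 0.1162, 0.0725]
eef_rot: [-3.141, -0.001, 3.141]
force: [0.7, 0.6, 0.2]
grip_width: 0.061
grip_force: 0.0
time_s: 23.12
ee_pos: [0.5752, 0.1167, 0.0731]
eef_rot: [-3.142, 0.0, 3.141]
force: [0.1, -0.6, 4.0]
grip_width: 0.0254
grip_force: 40.0
time_s: 24.25
ee_pos: [0.4726, 0.1167, 0.073]
eef_rot: [-3.142, -0.001, 3.141]
force: [-1.7, -2.8, 4.8]
grip_width: 0.0254
grip_force: 40.0
```

Moving slowly now, until the front stop shows in the force.

```bash
python3 -m inch '-1 0.1 0 0 0 0 0; -1 0.1 0 0 0 0 0; -1 0 0 0 0 0 0'; python3 -m inch '-1 0.06 0 0 0 0 0; -1 0 0 0 0 0 0';python3 -m inch '-1 0.06 0 0 0 0 0; -1 0 0 0 0 0 0'
```

```text
time_s: 24.62
ee_pos: [0.4669, 0.1167, 0.0729]
eef_rot: [-3.142, -0.0, 3.141]
force: [-0.5, -2.5, 5.0]
grip_width: 0.0255
grip_force: 40.0
time_s: 24.88
ee_pos: [0.4663, 0.1168, 0.073]
eef_rot: [3.141, 0.003, 3.141]
force: [10.4, -1.0, -1.0]
grip_width: 0.0253
grip_force: 40.0
time_s: 25.12
ee_pos: [0.4662, 0.1168, 0.0731]
eef_rot: [3.141, 0.007, 3.141]
force: [23.9, -1.5, -12.2]
grip_width: 0.0251
grip_force: 40.0
```

```bash
python3 -m inch '-1 -0.07 0 0 0 0 0; -1 0 0 0 0 0 0; 0.2 0 0 0 0 0 0; 0.2 0 0 0 0 0 0; 0.2 0 0 0 0 0 0; 0.2 0 0 0 0 0 0; 0.2 0 0 -0.4 0 0 0; 0.2 0 0 -1 0 0 0; 0.2 0 0 -1 0 0 0; 0.2 0 0 -1 0 0 0'; python3 -m inch '0.2 0.5 0 -1 0 0 0; 0.2 1 0 -1 0 0 0; 0.2 1 0 0 0 0 0; 0.2 0 0 0 0 0 0; 0.2 0 0 0 0 0 0'; python3 - <<'E'
from h import *
c=camera("side");W=pts(c)
cv2.imwrite("pics/s3.png",cv2.resize(c["img"][150:400,190:430],None,fx=2.3,fy=2.3))
print("ram",disc(W,near(W,.6745,.08,.03,.265,.32)))
print("knob",disc(W,near(W,.465,.117,.02,.085,.12)))
for x in(.566,.604):
    for y in(.080,.118,.156):
        k=near(W,x,y,.0165,.125,.15)
        if k.sum()>20: print("cap",x,y,disc(W,k))
E
```

```text
time_s: 26.38
ee_pos: [0.4655, 0.1167, 0.1767]
eef_rot: [3.141, 0.001, 3.141]
force: [-0.6, -1.1, 0.5]
grip_width: 0.0562
grip_force: 0.0
time_s: 27.0
ee_pos: [0.391, 0.1168, 0.2353]
eef_rot: [3.141, 0.001, 3.141]
force: [0.1, -0.4, 0.4]
grip_width: 0.0565
grip_force: 0.0
ram (array([6.760e-01, 7.950e-02, 2.854e-01, 2.040e-02, 1.710e+02]), array([0.6754, 0.0799]))
knob (array([4.659e-01, 1.184e-01, 1.057e-01, 1.300e-02, 6.000e+01]), array([0.4649, 0.1188]))
cap 0.566 0.08 (array([5.674e-01, 8.060e-02, 1.340e-01, 1.180e-02, 5.100e+01]), array([0.5672, 0.0811]))
cap 0.566 0.118 (array([5.665e-01, 1.193e-01, 1.342e-01, 1.190e-02, 5.200e+01]), array([0.5663, 0.1189]))
cap 0.566 0.156 (array([5.657e-01, 1.565e-01, 1.345e-01, 1.190e-02, 6.100e+01]), array([0.5663, 0.1569]))
cap 0.604 0.08 (array([6.043e-01, 8.200e-02, 1.345e-01, 1.180e-02, 4.900e+01]), array([0.6043, 0.0818]))
cap 0.604 0.118 (array([6.042e-01, 1.203e-01, 1.347e-01, 1.200e-02, 5.100e+01]), array([0.6037, 0.1202]))
cap 0.604 0.156 (array([6.039e-01, 1.573e-01, 1.348e-01, 1.190e-02, 5.300e+01]), array([0.604 , 0.1569]))
```

View pics/s3.png

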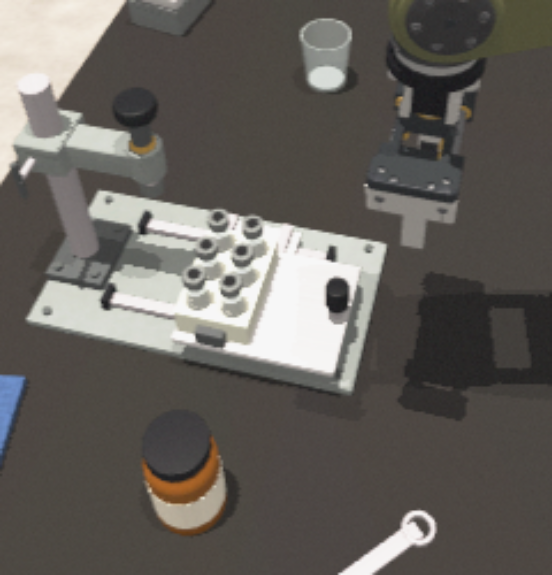

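The picture shows all six caps level (around (225,255)), the ram up (135,105), the tray at its front stop, and the gripper clear at (415,200). The bystanders have not moved.

```bash
python3 -c "
from station import ticket
print(ticket.hand_in())"
```

```text
the job is handed in; nothing more can be done
None
```

Both loose caps were pressed home at about 22–24 N, the rack was drawn out to its front stop, and the job was handed in at about 27 s; the hand-in returned no verdict.

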